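Lock and cover the medicine-return jar

TASK

Close the medicine-return jar for the night: the white lid stands loose on its spring, so turn it clockwise until it can sink, press it down, and turn it on clockwise about a quarter turn until it clicks up into its lock and stays down by itself when let go. Then push the open hinged cover over from behind so that it falls fully shut over the lid. Leave the vial, bottle and thermometer around it undisturbed.

Things in the scene. Friction and masses are not known exactly. Their poses are not given: they have to be found in the camera images.
- jar: Grey round medicine-return jar, 156 mm across at the foot, 75 mm high to the shoulder, fixed to the cabinet top. Origin: centre of its underside, z up its axis; its x axis points level from the jar's axis to the cover's hinge. On it stands a neck 126 mm across, with the lid in it.
- neck_rim (a point): Centre of the neck's mouth, on the jar's axis, 111 mm above the surface. Inside, hidden by the lid, is a bayonet track with two entry gaps half a turn apart. Their direction differs every time and cannot be seen or read; at the start the lid stands 14 to 38 degrees anticlockwise (seen from above) of them, so turning it clockwise by that much brings its lugs over them.
- lid: White round lid, 136 mm across, about 0.2 kg, loose on a spring plate in the neck. Origin: centre of its flange's underside, z up. Origin above the surface: 134 mm loose; pressed with its lugs not over the gaps it stops hard after 1 to 2 mm; over the gaps (within about 5 degrees) it sinks to 112 mm. Under the flange: a plug and two lugs, at the ends of the lid's x axis.
- lid_top (a point): Centre of the flat flange top, 6 mm above the lid's origin; fingertips can press the flange beside the bar. The spring pushes up 5 N at first, 14 N right down. Held down below 115 mm (origin) the lid turns on clockwise. From 10 degrees past the gap it is captive (let go: 116 mm). At 75 to 85 degrees (a stop is at 85) it is in its notch: let go, it rises to 120 mm, locked.
- lid_bar (a point): Middle of the top of the lid's straight grip bar, 30 mm above the lid's origin. The bar is 104 mm long (along the lid's x axis), 18 mm wide, 24 mm high over the flange. It can be pinched, or pushed round by two fingertips on its two sides. Let go over the gap before it is captive, the lid rises again to 134 mm.
- cover (a joint): Hinge of the jar's grey cover, a shallow round cap 160 mm across and 46 mm deep, 0.15 kg: 0 = fully shut over the lid, 1.8 = stop, leaning back open. It starts open at 1.62 to 1.78 rad. Its balance point is at about 1.2 rad: above this it falls open, below it falls shut by its own weight. It cannot shut over a lid that is not locked down.
- cover_edge (a point): Outer end of the thumb tab at the free edge of the cover, level with the cover's outer (top) face and 186 mm from the hinge axis. While the cover is open this is its uppermost edge, and the outer face looks away from the jar's axis (along the jar's +x).
- cover_hinge (a point): Point on the cover's hinge axis, 88 mm from the jar's axis along the jar's x and 115 mm above the surface; the axis is horizontal, along the jar's y.
- pill_vial: Orange pill vial with a white cap, 47 mm across, 118 mm high, standing loose near the jar: a bystander. Origin: centre of its underside.
- tablet_bottle: White tablet bottle, 60 mm across, 105 mm high, standing loose near the jar: a bystander. Origin: centre of its underside.
- thermometer: Dark thermometer, 128 mm long, 12 mm high, lying loose near the jar: a bystander. Origin: centre of its underside.
Things that resemble listed ones, but are neither listed nor needed, are in the scene too. Of the things that look like the lid, the smaller one is meant.

How it is judged:
By the outcome, as a careful person would: the job done as asked, in the order asked, and still so for the second after the job is handed in, with the robot touching nothing.
It also fails if it takes over 72 s, if anything falls off the work surface, if the arm or the gripper's body presses on something with over 40 N, if the wrist force passes 120 N, or if a joint passes its speed limit or range.

ROBOT

A 6-joint arm with a two-finger parallel gripper is mounted at the origin on a cart in front of the work surface, level with it; the furniture and walls round the work are solid. World frame = base frame: x ahead of the robot, y to its left, z up, the work surface at z = 0. Lengths are in m, angles in rad, forces in N, time in s.
With the tool pointing down it reaches from about 0.3 to 0.875 m from the base axis. Payload 6.4 kg.
Tool frame: the origin (TCP) lies at the very end of the fingers, on their centre line; the grasp point (between the pads) lies 19 mm behind it; z points along the fingers, y is the line along which they close (so a half turn about z gives the same grasp; the last joint's range is limited). The gripper opens to 85 mm and grips with 20 to 120 N. Pads are 22 mm wide; open, the fingers measure 114 mm over their backs; the gripper's body (76 mm by 85 mm) begins 54 mm behind the grasp point. The pads swing forward as they close: fully open they stand 13 mm farther back than shut.
Start: joints at [1.084, 0.181, 1.607, -0, 1.354, -0.206], TCP at [0.159, 0.552, 0.231] pointing down, gripper open.
Joint ranges: [-2.99, 2.99], [-0.89, 2.07], [0.3, 2.58], [-1.14, 4.28], [0, 2.63], [-3.12, 3.12]. Speed limits (rad/s): [2.57, 2.57, 3.01, 3.14, 3.14, 3.14].

INTERFACE

Orientations are given as a unit quaternion [w, x, y, z].
In Python, from bench import ctrl, camera, calibration, order, outline_of gives the robot as it stands.
- The arm moves only by the tool move_arm, never from a script. Its argument "series" is a list that holds one entry, the list of rows, each a list of 5 numbers: the opening, from 0 (shut) to 1 (fully open), then the shift along the tool's x, y, z in mm, then the turn about the tool's z in rad. A call has exactly 10 rows; each row is the pose to reach, as a shift and turn from the pose commanded when the call began, along the tool's axes at that moment; what a row does not reach only later rows make up. A row lasts 1/12 s, in which the tool goes at most 41.7 mm and 7.16 degrees, less where a joint would pass 70% of its speed; a pose out of reach is approached as far as the arm can. A call with a gripper value outside its range is refused whole. The fingers move at their own pace and stop on an object; the grip force is fixed at half the most. Time passes only in rows, so rows that repeat a pose let the fingers close, or fill a call up. It gives the time, the measured TCP pose, the force, the opening and the grip force at its end, in the units of the state.
- ctrl.get_obs(): the state, without advancing time (a new reading comes with each control period).
- camera(name): name is "scene" or "top" or "wrist"; returns (picture, depth): 384x512x3 uint8, blue, green, red; 384x512 float32, m along the optical axis (not along the pixel's ray), 0 where there is no reading.
- calibration(name): a dict with "intrinsics" (3x3 intrinsics, pixels), "k1" (the pictures are not rectified: a ray, as slopes to the right and down, at radius r is drawn at 1 + k1 r^2 times it, then the intrinsics apply), "rvec" (rotation vector, rad) and "tvec" (3), from world to camera coordinates, as OpenCV has them. Camera axes: x right, y down, z forward; pixel columns grow to the right and rows downward; lengths in m; the calibration is good to about 2 mm. A picture is of the moment at which its call begins: read the wrist's pose just before it. calibration takes no time and is no camera call; for the wrist camera it gives the pose at the moment of the call.
- order.hand_in(): hands the job in; it is judged then, once.
Trained networks look in the newest picture that a camera, given by its name, has taken for a name from the list of things; names that differ only in an ending like _2 or _b are one class to them, and where a whole thing is asked for, a point or a joint stands for the part that bears it (a point fixed in the world has none). Each returns a list of dicts, best first, with "conf" (0 to 1); they miss things now and then, are a little off and sometimes report something else, mostly with a low value. They report only what shows in the picture. A call takes as long as a camera call. They do not tell look-alikes from the thing itself.
- outline_of(target, camera): "region" (384x512 bool, what is visible of it) and "bbox" ([centre column, centre row, width, height] in pixels, round what is visible of it).
The state is a dict: "time_s": time; "q": joint angles; "dq": joint speeds; "joint_efforts": joint torques, N m; "eef_pos": TCP position; "eef_rot": TCP orientation; "wrist_force": force on the tool from outside, world axes, zero at the start; "torque": the same for the moment, N m; "opening": opening from 0.0 (shut) to 1.0 (fully open); "grasp_force": force on a finger pad.
Only numpy, scipy, OpenCV 4.12 (cv2) and the standard library are available. Lean on these libraries where they do the work, as an engineer would, in place of code of your own. Each camera call takes 0.05 s, during which the arm holds its last target. There are 200 camera calls.

## Working session

There is one attempt and no reset: what is moved stays moved. The work goes in short steps, Python scripts to look and compute and a tool call to move; the robot and the scene stay as the last step left them, time stands still between calls to the robot, and variables do not carry over. Pictures are saved under pics/ and viewed, at most 10 in all, crops included, and the job is handed in when it is done.

Besides the shell and the picture viewer there is one more tool, called after "Request:" in YAML: its name, and indented under it one key for each argument. move_arm: Moves the arm, as the interface text tells. Its arguments: {"type":"object","properties":{"series":{"type":"array","items":{"type":"array","items":{"type":"array","items":{"type":"number"}}}}},"required":["series"]}

```bash
mkdir -p pics
cat > h.py <<'E'
import numpy as np, cv2
from bench import ctrl, camera, calibration, order, outline_of
def cal(n):
    c=calibration(n); K=np.array(c["intrinsics"],float); R=cv2.Rodrigues(np.array(c["rvec"],float))[0]; t=np.array(c["tvec"],float).ravel()
    return K,c["k1"],R,t
def cloud(n,d,c=None):
    K,k1,R,t=c or cal(n)
    v,u=np.mgrid[:d.shape[0],:d.shape[1]]
    p=np.stack([(u-K[0,2])/K[0,0],(v-K[1,2])/K[1,1]],-1); s=p.copy()
    for _ in range(8): s=p/(1+k1*(s**2).sum(-1,keepdims=True))
    X=np.concatenate([s,np.ones_like(s[...,:1])],-1)*d[...,None]
    W=(X-t)@R; W[d<=0]=np.nan
    return W
def circ(xy):
    A=np.c_[2*xy,np.ones(len(xy))]; s=np.linalg.lstsq(A,(xy**2).sum(1),rcond=None)[0]
    return s[:2],np.sqrt(s[2]+s[:2]@s[:2])
E
python3 - <<'E'
from h import *
ims=[]
for n in("scene","top"):
    im,d=camera(n); c=cal(n); W=cloud(n,d,c); cv2.imwrite(f"pics/{n}0.png",im); np.save(n+"0.npy",W)
    print(n,"cam at",-c[2].T@c[3])
    for k in("jar","lid","cover","pill_vial","tablet_bottle","thermometer"):
        for o in outline_of(k,n)[:3]:
            P=W[o["region"]]; P=P[~np.isnan(P[:,0])]
            if len(P): print(k,round(o["conf"],2),np.round(o["bbox"]),np.round(np.median(P,0),3),np.round(np.percentile(P,2,0),3),np.round(np.percentile(P,98,0),3))
print(ctrl.get_obs())
E
```

```text
scene cam at [ 0.38791535 -0.46129319  0.91598781]
jar 0.64 [231. 229.  55.  55.] [ 0.454 -0.013  0.141] [ 0.393 -0.069  0.123] [0.517 0.06  0.166]
jar 0.57 [248. 210.  86. 140.] [0.54  0.076 0.159] [ 0.39  -0.076  0.012] [0.61  0.149 0.277]
lid 0.84 [231. 228.  55.  53.] [ 0.454 -0.014  0.141] [ 0.395 -0.069  0.126] [0.515 0.058 0.166]
lid 0.69 [188. 162.  60.  54.] [0.397 0.31  0.05 ] [0.314 0.236 0.025] [0.483 0.408 0.084]
lid 0.6 [280. 213.  41.  11.] [0.613 0.079 0.009] [0.57  0.049 0.003] [0.66  0.105 0.015]
cover 0.6 [258. 174.  64.  70.] [0.557 0.094 0.185] [0.491 0.022 0.119] [0.612 0.15  0.278]
cover 0.33 [247. 209.  82. 140.] [0.539 0.076 0.157] [ 0.389 -0.076  0.011] [0.611 0.149 0.277]
pill_vial 0.78 [267. 282.  15.  35.] [ 0.512 -0.143  0.114] [ 0.494 -0.155  0.012] [ 0.535 -0.114  0.119]
pill_vial 0.25 [258. 174.  67.  72.] [0.558 0.095 0.185] [0.49  0.022 0.118] [0.615 0.152 0.278]
tablet_bottle 0.98 [300. 248.  24.  32.] [ 0.617 -0.08   0.076] [ 0.596 -0.095  0.006] [ 0.648 -0.047  0.107]
thermometer 0.8 [282. 214.  39.  16.] [0.61  0.08  0.009] [0.57  0.045 0.001] [
[... 767 characters left out ...]
7, 'q': array([ 1.08367551e+00,  1.80756763e-01,  1.60699138e+00,  1.35638178e-05,
        1.35381262e+00, -2.06318251e-01]), 'dq': array([-6.96962489e-04, -6.53751215e-05, -6.01486242e-04,  1.02171787e-03,
        2.00345435e-03, -1.13086527e-03]), 'joint_efforts': array([-2.54673607e-03, -4.44714260e+01, -3.51612854e+01, -3.95752350e-04,
        6.65941770e-04,  1.30486572e-05]), 'eef_pos': array([0.15934603, 0.55249923, 0.23131697]), 'eef_rot': array([-8.10146400e-07,  1.39941907e-01,  9.90159716e-01,  1.72475578e-05]), 'wrist_force': array([-0.327045  , -0.96547182,  0.94190982]), 'torque': array([ 0.03804973,  0.01616167, -0.02360808]), 'grasp_force': 0.0, 'opening': 0.9948368391947879}
```

```bash
python3 -c "
import cv2,numpy as np
a=cv2.imread('pics/scene0.png');b=cv2.imread('pics/top0.png')
cv2.imwrite('pics/both0.png',cv2.resize(np.vstack([a,b]),(400,600)) )"
```

```text
(no output)
```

View pics/scene0.png

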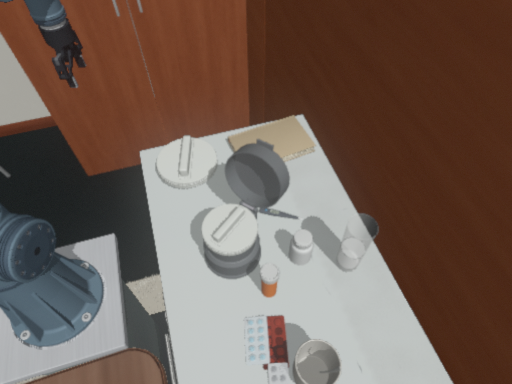

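View pics/top0.png

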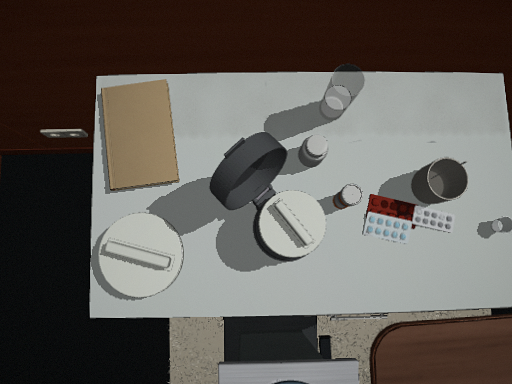

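The scene view shows the small lid on the jar at (231,228) with the cover open behind it at (258,174). The larger lid at (188,162) is the look-alike. In the top view the lid is at (293,225), with its bar running from (280,203) to (308,246).

Run:
```python
from h import *
for n in("scene","top"):
    W=np.load(n+"0.npy").reshape(-1,3); W=W[~np.isnan(W[:,0])]
    near=np.hypot(W[:,0]-.453,W[:,1])<.085
    F=W[near&(W[:,2]>.136)&(W[:,2]<.146)]
    F=F[np.hypot(F[:,0]-.453,F[:,1])<.075]
    h=cv2.convexHull(F[:,:2].astype(np.float32))[:,0]; 
    print(n,"flange z",np.median(F[:,2]),"encl",cv2.minEnclosingCircle(h),"fit",circ(h))
    B=W[near&(W[:,2]>.160)&(np.hypot(W[:,0]-.453,W[:,1])<.06)]; 
    print("bar",len(B),np.median(B[:,2]),cv2.minAreaRect(B[:,:2].astype(np.float32)))
    m=B[:,:2].mean(0);w,v=np.linalg.eigh(np.cov((B[:,:2]-m).T)); print(m,np.degrees(np.arctan2(v[1,1],v[0,1])),np.ptp(B[:,:2]@v,axis=0))
    C=W[(W[:,2]>.12)&(np.hypot(W[:,0]-.55,W[:,1]-.086)<.11)&(np.hypot(W[:,0]-.453,W[:,1])>.076)&(W[:,1]>-.02)]
    w,v=np.linalg.eigh(np.cov((C-C.mean(0)).T)); print("cover",C.mean(0),w,v.T.tolist())
    top=C[C[:,2]>C[:,2].max()-.006]; print("top",top.mean(0),C[:,2].max(),len(top))
    for lo in(.12,.15,.18,.21,.24,.26):
        S=C[(C[:,2]>lo)&(C[:,2]<lo+.03)]; r=np.hypot(S[:,0]-.453,S[:,1]+.002)
        print(lo,len(S),np.round(S.mean(0),3),np.round(np.percentile(r,[1,99]),3))
```

```text
scene flange z 0.14042980038624125 encl ((0.45579129457473755, -0.001308780163526535), 0.06967762857675552) fit (array([ 0.45548604, -0.0022588 ]), np.float64(0.06810380602834078))
bar 288 0.16408490128769065 ((0.45543304085731506, -0.0031498633325099945), (0.10532500594854355, 0.01748223789036274), 37.33100891113281)
[ 0.4548791  -0.00392668] -142.32547499703614 [0.01772262 0.10529095]
cover [0.55517763 0.09206625 0.19345527] [0.00023729 0.00175782 0.00285074] [[0.7432296138266373, 0.6339789541096119, -0.2137297987581274], [-0.535373838415576, 0.7551631820126493, 0.3782901289654576], [0.401228855232622, -0.16673108372049839, 0.9006753862797113]]
top [0.56838095 0.09880445 0.2793248 ] 0.28287833838667614 102
0.12 843 [0.541 0.082 0.133] [0.092 0.153]
0.15 606 [0.545 0.102 0.165] [0.117 0.164]
0.18 587 [0.554 0.104 0.195] [0.132 0.172]
0.21 387 [0.57  0.09  0.222] [0.138 0.176]
0.24 416 [0.578 0.079 0.259] [0.132 0.176]
0.26 567 [0.569 0.093 0.272] [0.129 0.174]
top flange z 0.1395499881608378 encl ((0.45476898550987244, -0.0035141275729984045), 0.06831473112106323) fit (array([ 0.454
[... 151 characters left out ...]
0.01801886223256588), 37.22698211669922)
[ 0.45433373 -0.00371609] -142.68699063617177 [0.01810371 0.1039246 ]
cover [0.55236104 0.08509258 0.2072229 ] [0.00019437 0.00186471 0.00407702] [[0.7189005600922891, 0.6511777646790361, -0.24320670937827074], [-0.6912219294403734, 0.7066603765126163, -0.15114018832783838], [0.07344541483115297, 0.27676457695062945, 0.9581268913800606]]
top [0.57017978 0.10167156 0.27889714] 0.283049200887468 97
0.12 1229 [0.543 0.07  0.132] [0.09  0.149]
0.15 284 [0.559 0.055 0.161] [0.115 0.152]
0.18 78 [0.542 0.079 0.196] [0.128 0.17 ]
0.21 279 [0.538 0.11  0.229] [0.134 0.175]
0.24 1164 [0.56  0.099 0.259] [0.13  0.173]
0.26 1227 [0.562 0.096 0.27 ] [0.127 0.172]
```

Request:
move_arm:
  series:
    - [[1,-22.5,-32.2,0,-0.0935],[1,-45,-64.4,0,-0.187],[1,-67.5,-96.6,0,-0.28],[1,-90,-128.8,0,-0.374],[1,-112.5,-161,0,-0.4675],[1,-135,-193.2,0,-0.561],[1,-157.5,-225.4,0,-0.6545],[1,-180,-257.6,0,-0.748],[1,-202.5,-289.8,0,-0.8415],[1,-225,-322,0,-0.935]]

```text
time_s: 1.53
eef_pos: [0.2808, 0.1981, 0.2317]
eef_rot: [0.001, -0.31, 0.951, -0.0]
wrist_force: [0.8, -0.4, 0.3]
opening: 1.001
grasp_force: 0.0
```

```bash
cat >> h.py <<'E'
from scipy.spatial.transform import Rotation as Rt
def tool():
    o=ctrl.get_obs(); q=o["eef_rot"]; R=Rt.from_quat([q[1],q[2],q[3],q[0]]).as_matrix(); return o,np.array(o["eef_pos"]),R
def rep(tgt=None):
    o,p,R=tool(); print("t",round(o["time_s"],2),"p",np.round(p*1000,1),"yaw",np.round(np.degrees(np.arctan2(R[1,0],R[0,0])),2),"f",np.round(o["wrist_force"],1),"open",round(o["opening"],3),"q6",round(o["q"][5],2))
    if tgt is not None: print("shift tool mm",np.round(R.T@(np.array(tgt)-p)*1000,1))
E
python3 -c "
from h import *
rep([.4548,-.0033,.231]);rep([.33,.03,.231])"
```

```text
t 1.53 p [280.8 198.1 231.7] yaw -143.89 f [ 0.8 -0.4  0.3] open 1.001 q6 -1.94
shift tool mm [ -21.9 -265.2    0.9]
t 1.53 p [280.8 198.1 231.7] yaw -143.89 f [ 0.8 -0.4  0.3] open 1.001 q6 -1.94
shift tool mm [  59.3 -164.8    0.7]
```

Request:
move_arm:
  series:
    - [[1,13,-35,0,0],[1,26,-70,0,0],[1,38,-105,0,0],[1,44,-139,0,0],[1,27,-167,0,0],[1,10,-195,0,0],[1,-6,-223,0,0],[1,-22,-249,0,0],[1,-22,-249,0,0],[1,-22,-249,0,0]]

```text
time_s: 2.37
eef_pos: [0.4446, 0.0101, 0.2309]
eef_rot: [-0.001, -0.307, 0.952, 0.0]
wrist_force: [-0.5, 0.5, -0.7]
opening: 1.007
grasp_force: 0.0
```

Run:
```python
from h import *
rep([.4548,-.0033,.231])
c=cal("wrist"); im,d=camera("wrist"); cv2.imwrite("pics/w1.png",im); W=cloud("wrist",d,c).reshape(-1,3); W=W[~np.isnan(W[:,0])]
print("cam",-c[2].T@c[3])
r=np.hypot(W[:,0]-.4548,W[:,1]+.0033)
B=W[(r<.056)&(W[:,2]>.158)&(W[:,2]<.172)]; print(len(B),np.median(B[:,2]) if len(B) else 0)
if len(B): print(cv2.minAreaRect(B[:,:2].astype(np.float32)))
rep([.4548,-.0033,.231])
```

```text
t 2.37 p [444.6  10.1 230.9] yaw -144.22 f [-0.5  0.5 -0.7] open 1.007 q6 -2.44
shift tool mm [ -0.4 -16.8  -0.2]
cam [ 0.39106615 -0.02826645  0.37392628]
4278 0.16460398760300782
((0.4553375542163849, -0.0025917477905750275), (0.10290811955928802, 0.01826990582048893), 37.312721252441406)
t 2.42 p [443.7  10.7 230.9] yaw -144.17 f [0.  0.  0.1] open 1.003 q6 -2.44
shift tool mm [ -0.8 -17.8  -0.1]
```

View pics/w1.png

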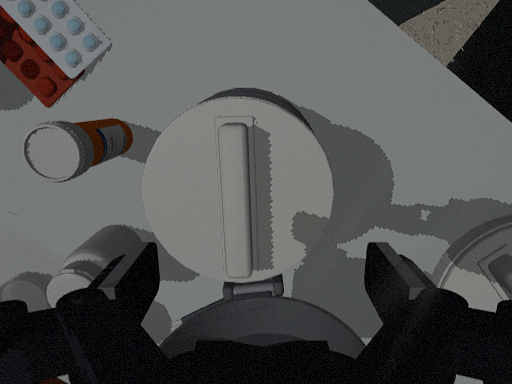

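Request:
move_arm:
  series:
    - [[1,-1,-18,0,-0.026],[1,-1,-18,0,-0.026],[1,-1,-18,10,-0.026],[1,-1,-18,25,-0.026],[1,-1,-18,40,-0.026],[1,-1,-18,40,-0.026],[1,-1,-18,40,-0.026],[1,-1,-18,40,-0.026],[1,-1,-18,40,-0.026],[1,-1,-18,40,-0.026]]

```text
time_s: 3.25
eef_pos: [0.456, -0.0033, 0.1923]
eef_rot: [0.001, -0.32, 0.947, -0.001]
wrist_force: [0.5, -0.7, -0.3]
opening: 0.996
grasp_force: 0.0
```

```bash
python3 -c "
from h import *
rep([.455,-.003,.143])"
```

```text
t 3.25 p [456.   -3.3 192.3] yaw -142.65 f [ 0.5 -0.7 -0.3] open 0.996 q6 -2.49
shift tool mm [ 0.7  1.  49.3]
```

Request:
move_arm:
  series:
    - [[1,0,0,15,0],[1,0,0,30,0],[1,0,0,40,0],[1,0,0,48,0],[1,0,0,48,0],[0.1,0,0,48,0],[0,0,0,48,0],[0,0,0,48,0],[0,0,0,48,0],[0,0,0,48,0]]

```text
time_s: 4.08
eef_pos: [0.4559, -0.0034, 0.1439]
eef_rot: [0.0, -0.32, 0.947, -0.0]
wrist_force: [0.5, -0.5, 0.3]
opening: 0.296
grasp_force: 0.0
```

Request:
move_arm:
  series:
    - [[0,0,0,0,0],[0,0,0,0,0.06],[0,0,0,0,0.12],[0,0,0,0,0.18],[0,0,0,0,0.23],[0,0,0,0,0.23],[0,0,0,2,0.23],[0,0,0,4,0.23],[0,0,0,4,0.23],[0,0,0,4,0.23]]

```text
time_s: 4.92
eef_pos: [0.4558, -0.0034, 0.1425]
eef_rot: [-0.0, -0.21, 0.978, -0.0]
wrist_force: [-14.2, 4.0, 31.0]
opening: 0.196
grasp_force: 65.7
```

```bash
python3 -c "
from h import *
rep([.455,-.003,.139])"
```

```text
t 4.92 p [455.8  -3.4 142.5] yaw -155.71 f [-14.2   4.   31. ] open 0.196 q6 -2.26
shift tool mm [0.6 0.7 3.5]
```

Request:
move_arm:
  series:
    - [[0,0,0,-3,0],[0,0,0,-4,0.05],[0,0,0,-4,0.1],[0,0,0,-4,0.1],[0,0,0,-2,0.1],[0,0,0,0,0.1],[0,0,0,0,0.1],[0,0,0,0,0.1],[0,0,0,0,0.1],[0,0,0,0,0.1]]

```text
time_s: 5.75
eef_pos: [0.456, -0.0035, 0.1425]
eef_rot: [0.0, -0.162, 0.987, -0.0]
wrist_force: [-12.4, 1.9, 31.1]
opening: 0.193
grasp_force: 65.8
```

Request:
move_arm:
  series:
    - [[0,0,0,0,0],[0,0,0,0,0],[0,0,0,0,0],[0,0,0,0,0],[0,0,0,0,0],[0,0,0,0,0],[0,0,0,0,0],[0,0,0,0,0],[0,0,0,0,0],[0,0,0,0,0]]

```text
time_s: 6.58
eef_pos: [0.456, -0.0034, 0.1425]
eef_rot: [0.0, -0.162, 0.987, -0.0]
wrist_force: [-12.8, 1.9, 31.6]
opening: 0.196
grasp_force: 65.8
```

Request:
move_arm:
  series:
    - [[0,0,0,-3,0],[0,0,0,-4,0.05],[0,0,0,-4,0.1],[0,0,0,-4,0.1],[0,0,0,-2,0.1],[0,0,0,0,0.1],[0,0,0,0,0.1],[0,0,0,0,0.1],[0,0,0,0,0.1],[0,0,0,0,0.1]]

```text
time_s: 7.42
eef_pos: [0.456, -0.0035, 0.1424]
eef_rot: [0.0, -0.112, 0.994, -0.0]
wrist_force: [-13.8, 1.4, 32.1]
opening: 0.192
grasp_force: 65.9
```

Request:
move_arm:
  series:
    - [[0,0,0,-3,0],[0,0,0,-4,0.05],[0,0,0,-4,0.1],[0,0,0,-4,0.1],[0,0,0,-2,0.1],[0,0,0,0,0.1],[0,0,0,0,0.1],[0,0,0,0,0.1],[0,0,0,0,0.1],[0,0,0,0,0.1]]

```text
time_s: 8.25
eef_pos: [0.4561, -0.0035, 0.1424]
eef_rot: [0.0, -0.063, 0.998, -0.0]
wrist_force: [-13.1, 2.2, 32.4]
opening: 0.195
grasp_force: 65.9
```

Request:
move_arm:
  series:
    - [[0,0,0,-3,0],[0,0,0,-4,0.05],[0,0,0,-4,0.1],[0,0,0,-4,0.1],[0,0,0,-2,0.1],[0,0,0,0,0.1],[0,0,0,0,0.1],[0,0,0,0,0.1],[0,0,0,0,0.1],[0,0,0,0,0.1]]

```text
time_s: 9.08
eef_pos: [0.456, -0.0035, 0.1422]
eef_rot: [0.0, -0.013, 1.0, -0.0]
wrist_force: [-12.3, 2.7, 30.6]
opening: 0.192
grasp_force: 65.8
```

Request:
move_arm:
  series:
    - [[0,0,0,-3,0],[0,0,0,-4,0.04],[0,0,0,-4,0.07],[0,0,0,-4,0.07],[0,0,0,-2,0.07],[0,0,0,0,0.07],[0,0,0,0,0.07],[0,0,0,0,0.07],[0,0,0,0,0.07],[0,0,0,0,0.07]]

```text
time_s: 9.92
eef_pos: [0.4567, -0.0036, 0.1408]
eef_rot: [0.001, 0.023, 1.0, -0.0]
wrist_force: [-1.1, 0.9, 14.6]
opening: 0.196
grasp_force: 63.7
```

Run:
```python
from h import *
rep()
im,d=camera("scene"); W=cloud("scene",d); cv2.imwrite("pics/s2.png",cv2.resize(im[120:300,150:350],None,fx=3,fy=3))
P=W.reshape(-1,3);P=P[~np.isnan(P[:,0])]; r=np.hypot(P[:,0]-.455,P[:,1]+.003)
F=P[(r>.04)&(r<.065)&(P[:,2]>.13)&(P[:,2]<.148)];print("flange",np.median(F[:,2]),len(F))
```

```text
t 9.92 p [456.7  -3.6 140.8] yaw 177.38 f [-1.1  0.9 14.6] open 0.196 q6 -1.79
flange 0.137280907629999 953
```

View pics/s2.png

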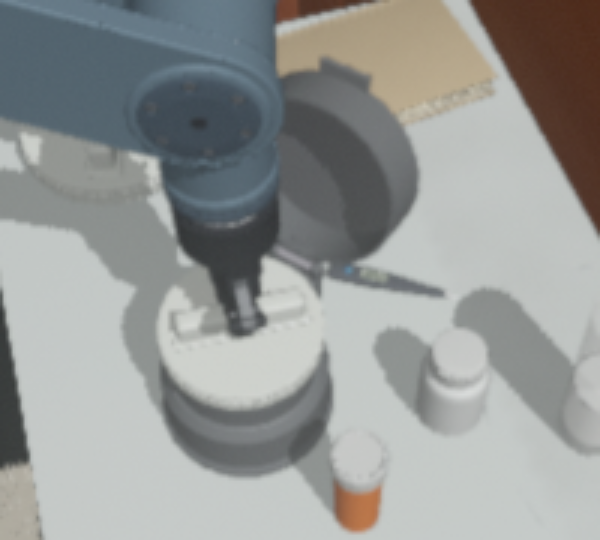

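The force dropped from 31 N to 15 N and the flange sank 3 mm, so the lugs are over the gaps. In the picture the bar is still pinched at (240,315). I'll press down next.

Request:
move_arm:
  series:
    - [[0,0,0,4,0],[0,0,0,8,0],[0,0,0,12,0],[0,0,0,15,0],[0,0,0,18,0],[0,0,0,20,0],[0,0,0,20,0],[0,0,0,20,0],[0,0,0,20,0],[0,0,0,20,0]]

```text
time_s: 10.8
eef_pos: [0.4655, -0.0037, 0.1286]
eef_rot: [0.011, 0.023, 1.0, -0.0]
wrist_force: [3.2, 11.6, 51.0]
opening: 0.195
grasp_force: 76.4
```

Run:
```python
from h import *
rep(); o=ctrl.get_obs(); print(np.round(o["q"],3),np.round(o["joint_efforts"],1),np.round(o["torque"],2))
im,d=camera("scene"); W=cloud("scene",d); cv2.imwrite("pics/s3.png",cv2.resize(im[150:300,160:310],None,fx=4,fy=4))
P=W.reshape(-1,3);P=P[~np.isnan(P[:,0])]; r=np.hypot(P[:,0]-.455,P[:,1]+.003)
F=P[(r>.03)&(r<.063)&(P[:,2]>.11)&(P[:,2]<.142)];F=F[abs(F[:,1]+.003)>.012]
a=np.linalg.lstsq(np.c_[F[:,:2]-[.455,-.003],np.ones(len(F))],F[:,2],rcond=None)[0];print("flange plane",a)
```

```text
t 10.8 p [465.5  -3.7 128.6] yaw 177.37 f [ 3.2 11.6 51. ] open 0.195 q6 -1.79
[-0.267  0.044  1.984  0.005  1.092 -1.794] [ -5.  -10.7  -9.1  -3.   -0.3  -0.2] [ 1.64  0.02 -0.18]
flange plane [-0.17083878  0.01191248  0.12860502]
```

View pics/s3.png

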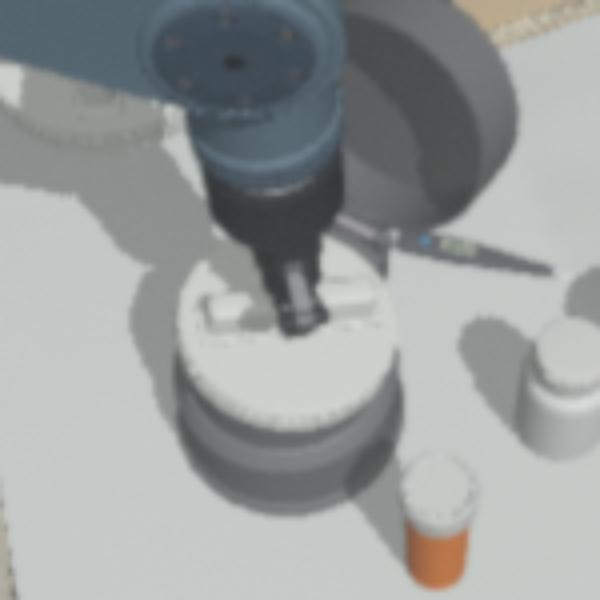

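The lid tilted about 10° (slope −0.17 along x): the far lug went in and the near lug caught on the gap edge. I'll lift, turn a little further and press again.

Request:
move_arm:
  series:
    - [[0,0,0,-6,0],[0,0,0,-12,0],[0,0,0,-18,0],[0,0,0,-23,0],[0,0,0,-24,0],[0,0,0,-24,0.03],[0,0,0,-24,0.06],[0,0,0,-24,0.06],[0,0,0,-24,0.06],[0,0,0,-24,0.06]]

```text
time_s: 11.68
eef_pos: [0.4559, -0.0035, 0.1434]
eef_rot: [0.0, 0.053, 0.999, -0.0]
wrist_force: [3.5, -0.1, 3.3]
opening: 0.197
grasp_force: 66.8
```

```bash
cat >> h.py <<'E'
def lid():
    rep(); im,d=camera("scene"); W=cloud("scene",d)
    P=W.reshape(-1,3);P=P[~np.isnan(P[:,0])]; r=np.hypot(P[:,0]-.455,P[:,1]+.003)
    F=P[(r>.03)&(r<.063)&(P[:,2]>.11)&(P[:,2]<.148)]
    for _ in range(6):
        A=np.c_[F[:,:2]-[.455,-.003],np.ones(len(F))]; a=np.linalg.lstsq(A,F[:,2],rcond=None)[0]; e=F[:,2]-A@a; F=F[abs(e)<max(.002,1.5*np.std(e))]
    print("flange slope/z",np.round(a,3),len(F)); return im
E
python3 -c "
from h import *
lid()"
```

```text
t 11.68 p [455.9  -3.5 143.4] yaw 173.88 f [ 3.5 -0.1  3.3] open 0.197 q6 -1.73
flange slope/z [-0.082  0.021  0.142] 819
```

Request:
move_arm:
  series:
    - [[0.5,0,0,0,0],[0.5,0,0,0,0],[0.5,0,0,0,0],[0.5,0,0,3,0],[0.5,0,0,3,0],[0.5,0,0,3,0],[0.5,0,0,3,0],[0.5,0,0,3,0],[0.5,0,0,3,0],[0.5,0,0,3,0]]

```text
time_s: 12.57
eef_pos: [0.4551, -0.0031, 0.1404]
eef_rot: [-0.001, 0.054, 0.999, 0.0]
wrist_force: [-1.1, 1.0, 6.1]
opening: 0.503
grasp_force: 3.5
```

```bash
python3 -c "
from h import *
im=lid();cv2.imwrite('pics/s4.png',cv2.resize(im[150:300,160:310],None,fx=4,fy=4))
W=np.load('scene0.npy').reshape(-1,3);P=W[~np.isnan(W[:,0])];r=np.hypot(P[:,0]-.455,P[:,1]+.003)
F=P[(r>.03)&(r<.063)&(P[:,2]>.136)&(P[:,2]<.145)];print(np.linalg.lstsq(np.c_[F[:,:2]-[.455,-.003],np.ones(len(F))],F[:,2],rcond=None)[0])
"
```

```text
t 12.57 p [455.1  -3.1 140.4] yaw 173.82 f [-1.1  1.   6.1] open 0.503 q6 -1.73
flange slope/z [-0.084  0.02   0.142] 825
[0.00936744 0.00890952 0.1405895 ]
```

View pics/s4.png

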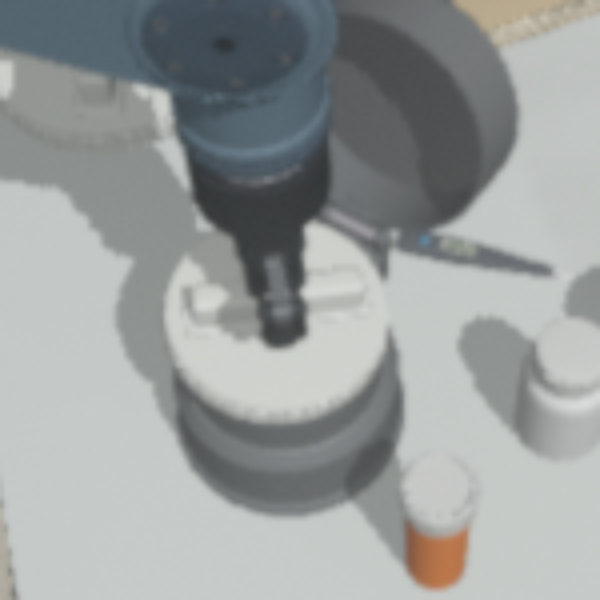

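The lid is still tilted with the fingers open. I'll lift clear and measure it.

Request:
move_arm:
  series:
    - [[0.7,0,0,-10,0],[1,0,0,-25,0],[1,0,0,-45,0],[1,0,0,-70,0],[1,0,0,-90,0],[1,0,0,-90,0],[1,0,0,-90,0],[1,0,0,-90,0],[1,0,0,-90,0],[1,0,0,-90,0]]

```text
time_s: 13.45
eef_pos: [0.4547, -0.0031, 0.2291]
eef_rot: [-0.001, 0.054, 0.999, 0.0]
wrist_force: [-0.2, 0.5, -0.3]
opening: 0.999
grasp_force: 0.0
```

Run:
```python
from h import *
rep()
c=cal("wrist"); im,d=camera("wrist"); W=cloud("wrist",d,c).reshape(-1,3); cv2.imwrite("pics/w5.png",im); W=W[~np.isnan(W[:,0])]
im2=lid()
r=np.hypot(W[:,0]-.455,W[:,1]+.003)
B=W[(r<.07)&(W[:,2]>.152)&(W[:,2]<.18)]; print(len(B)); print(cv2.minAreaRect(B[:,:2].astype(np.float32)))
A=np.c_[B[:,:2]-[.455,-.003],np.ones(len(B))];print("bar plane",np.linalg.lstsq(A,B[:,2],rcond=None)[0])
F=W[(r<.075)&(W[:,2]>.125)&(W[:,2]<.15)]
for _ in range(6):
    A=np.c_[F[:,:2]-[.455,-.003],np.ones(len(F))]; a=np.linalg.lstsq(A,F[:,2],rcond=None)[0]; e=F[:,2]-A@a; F=F[abs(e)<max(.002,1.5*np.std(e))]
print("flange",a,len(F),circ(cv2.convexHull(F[:,:2].astype(np.float32))[:,0]))
```

```text
t 13.45 p [454.7  -3.1 229.1] yaw 173.8 f [-0.2  0.5 -0.3] open 0.999 q6 -1.73
t 13.5 p [454.8  -3.1 229.3] yaw 173.8 f [-0.2 -0.8 -0.6] open 0.999 q6 -1.73
flange slope/z [-0.056  0.023  0.143] 828
4431
((0.4542161524295807, -0.003429872915148735), (0.018038107082247734, 0.10428321361541748), 83.9693603515625)
bar plane [-0.05232355  0.00450237  0.16719323]
flange [-0.06364955  0.00992899  0.14382384] 22412 (array([ 0.45348889, -0.00327101]), np.float64(0.06743338023187932))
```

View pics/w5.png

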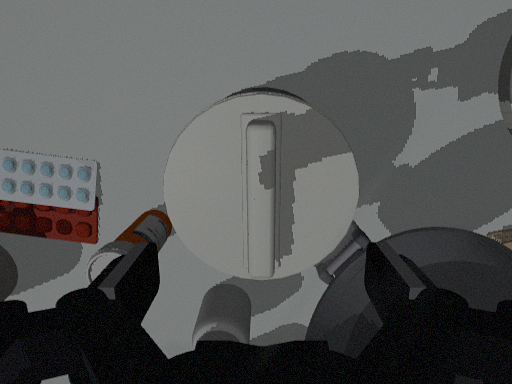

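The bar is seen at (260,195), at yaw 174° and tilted about 3°, with the near side about 5 mm high. I'll push the near half of the flange level with the fingers straddling the bar.

Request:
move_arm:
  series:
    - [[0.5,18,0,10,0],[0.4,35,0,30,0],[0.4,35,0,55,0],[0.4,35,0,75,0],[0.4,35,0,84,0],[0.4,35,0,88,0],[0.4,35,0,92,0],[0.4,35,0,94,0],[0.4,35,0,94,0],[0.4,35,0,94,0]]

```text
time_s: 14.38
eef_pos: [0.4249, -0.0, 0.1415]
eef_rot: [0.004, 0.054, 0.999, -0.0]
wrist_force: [-4.7, 4.0, 31.7]
opening: 0.402
grasp_force: 15.0
```

```bash
python3 -c "
from h import *
lid()"
```

```text
t 14.38 p [424.9  -0.  141.5] yaw 173.82 f [-4.7  4.  31.7] open 0.402 q6 -1.75
flange slope/z [-0.195  0.045  0.135] 778
```

Request:
move_arm:
  series:
    - [[0.5,0,0,-5,0],[0.6,0,0,-20,0],[1,0,0,-45,0],[1,-18,0,-70,0],[1,-35,0,-95,0],[1,-35,0,-95,0],[1,-35,0,-95,0],[1,-35,0,-95,0],[1,-35,0,-95,0],[1,-35,0,-95,0]]

```text
time_s: 15.27
eef_pos: [0.4544, -0.003, 0.2301]
eef_rot: [-0.001, 0.054, 0.999, 0.0]
wrist_force: [0.1, 0.3, -0.5]
opening: 0.998
grasp_force: 0.0
```

```bash
cat >> h.py <<'E'
def lidw(save=None):
    rep()
    c=cal("wrist"); im,d=camera("wrist"); W=cloud("wrist",d,c).reshape(-1,3); W=W[~np.isnan(W[:,0])]
    if save: cv2.imwrite(save,im)
    r=np.hypot(W[:,0]-.455,W[:,1]+.003)
    F=W[(r<.075)&(W[:,2]>.10)&(W[:,2]<.155)]
    lo=np.percentile(F[:,2],40); F=F[abs(F[:,2]-lo)<.014]
    for _ in range(8):
        A=np.c_[F[:,:2]-[.455,-.003],np.ones(len(F))]; a=np.linalg.lstsq(A,F[:,2],rcond=None)[0]; e=F[:,2]-A@a; F=F[abs(e)<max(.002,1.5*np.std(e))]
    print("flange slope/z",np.round(a,4),len(F),"c",circ(cv2.convexHull(F[:,:2].astype(np.float32))[:,0]))
    h=W[:,2]-(np.c_[W[:,:2]-[.455,-.003],np.ones(len(W))]@a)
    B=W[(r<.06)&(h>.02)&(h<.03)]; print("bar",cv2.minAreaRect(B[:,:2].astype(np.float32)),np.median(B[:,2]))
E
python3 -c "
from h import *
lidw()"
```

```text
t 15.27 p [454.4  -3.  230.1] yaw 173.8 f [ 0.1  0.3 -0.5] open 0.998 q6 -1.73
flange slope/z [-0.0634  0.0115  0.1438] 22106 c (array([ 0.45544373, -0.00306675]), np.float64(0.06747376020207849))
bar ((0.45660221576690674, -0.0033932337537407875), (0.017800984904170036, 0.10328660160303116), 84.51494598388672) 0.16761142162323703
```

Near lug is sitting ~7 mm too high, on the rim. I'll pinch, lift, shift it back on axis, turn back off the gap, and press it level against the ledge.

Request:
move_arm:
  series:
    - [[1,0,0,25,0],[1,0,0,50,0],[1,0,0,70,0],[1,0,0,84,0],[1,0,0,84,0],[0,0,0,84,0],[0,0,0,84,0],[0,0,0,84,0],[0,0,0,84,0],[0,0,0,84,0]]

```text
time_s: 16.15
eef_pos: [0.4561, -0.0035, 0.1483]
eef_rot: [0.001, 0.054, 0.999, -0.0]
wrist_force: [0.1, -0.8, -0.9]
opening: 0.298
grasp_force: 0.0
```

Request:
move_arm:
  series:
    - [[0,0,0,0,0],[0,0,0,0,0],[0,0,0,-3,0],[0,0,0,-6,0],[0,0,0,-10,0],[0,-2,0,-12,0],[0,-2,0,-12,-0.08],[0,-2,0,-12,-0.16],[0,-2,0,-12,-0.24],[0,-2,0,-12,-0.31]]

```text
time_s: 16.98
eef_pos: [0.4576, -0.0035, 0.1594]
eef_rot: [-0.0, -0.103, 0.995, 0.0]
wrist_force: [-0.5, -0.4, -2.0]
opening: 0.196
grasp_force: 60.3
```

```bash
python3 -c "
from h import *
lid()"
```

```text
t 16.98 p [457.6  -3.5 159.4] yaw -168.21 f [-0.5 -0.4 -2. ] open 0.196 q6 -2.04
flange slope/z [ 0.002 -0.008  0.111] 45
```

```bash
sed -i 's/def lid():/def lid(lo=.11,hi=.148):/; s/(P\[:,2\]>.11)&(P\[:,2\]<.148)\]$/(P[:,2]>lo)\&(P[:,2]<hi)]/' h.py; python3 -c "
from h import *
lid(.140,.168)
W=cloud('top',camera('top')[1]); P=W.reshape(-1,3);P=P[~np.isnan(P[:,0])]; r=np.hypot(P[:,0]-.455,P[:,1]+.003)
F=P[(r<.075)&(P[:,2]>.14)&(P[:,2]<.168)]
for _ in range(6):
    A=np.c_[F[:,:2]-[.455,-.003],np.ones(len(F))]; a=np.linalg.lstsq(A,F[:,2],rcond=None)[0]; e=F[:,2]-A@a; F=F[abs(e)<max(.002,1.5*np.std(e))]
print(a,len(F))
"
```

```text
t 17.03 p [457.6  -3.5 159.4] yaw -168.01 f [ 1.1 -0.2 -1.6] open 0.19 q6 -2.05
flange slope/z [-0.058  0.001  0.155] 821
[-0.06451273 -0.0125823   0.15341566] 579
```

Request:
move_arm:
  series:
    - [[0,0,0,3,0],[0,0,0,6,0],[0,0,0,9,0],[0,0,0,11,0],[0,0,0,13,0],[0,0,0,15,0],[0,0,0,16,0],[0,0,0,17,0],[0,0,0,18,0],[0,0,0,18,0]]

```text
time_s: 17.97
eef_pos: [0.4568, -0.0043, 0.1442]
eef_rot: [-0.001, -0.101, 0.995, -0.001]
wrist_force: [-18.8, -2.2, 29.7]
opening: 0.192
grasp_force: 65.7
```

```bash
python3 -c "
from h import *
lid(.125,.155)"
```

```text
t 17.97 p [456.8  -4.3 144.2] yaw -168.41 f [-18.8  -2.2  29.7] open 0.192 q6 -2.04
flange slope/z [-0.012  0.014  0.14 ] 809
```

Request:
move_arm:
  series:
    - [[0,0,0,-2,0],[0.6,0,0,-3,0],[1,0,0,-3,0],[1,0,0,-15,0],[1,0,0,-35,0],[1,0,0,-60,0],[1,0,0,-85,0],[1,0,0,-85,0],[1,0,0,-85,0],[1,0,0,-85,0]]

```text
time_s: 18.85
eef_pos: [0.4572, -0.0034, 0.2255]
eef_rot: [-0.0, -0.101, 0.995, 0.0]
wrist_force: [-0.2, 0.4, -0.3]
opening: 1.0
grasp_force: 0.0
```

```bash
python3 -c "
from h import *
lidw('pics/w6.png')"
```

```text
t 18.85 p [457.2  -3.4 225.5] yaw -168.45 f [-0.2  0.4 -0.3] open 1.0 q6 -2.04
flange slope/z [ 5.00e-04 -1.00e-04  1.41e-01] 22929 c (array([ 0.45670199, -0.003799  ]), np.float64(0.06755771687903027))
bar ((0.4565545320510864, -0.003850722685456276), (0.10272176563739777, 0.0179719477891922), 11.738120079040527) 0.16462981665800405
```

Request:
move_arm:
  series:
    - [[1,1,0,25,0],[1,1,0,50,0],[1,1,0,70,0],[1,1,0,83,0],[1,1,0,85,0],[0,1,0,85,0],[0,1,0,85,0],[0,1,0,85,0],[0,1,0,85,0],[0,1,0,85,0]]

```text
time_s: 19.73
eef_pos: [0.4572, -0.0039, 0.1422]
eef_rot: [0.001, -0.101, 0.995, -0.0]
wrist_force: [-0.3, 0.2, 0.0]
opening: 0.298
grasp_force: 0.0
```

Request:
move_arm:
  series:
    - [[0,0,0,0,0],[0,0,0,0,0],[0,0.7,0,0,0],[0,0.7,0,0,0.08],[0,0.7,0,0,0.15],[0,0.7,0,0,0.21],[0,0.7,0,0,0.21],[0,0.7,0,0,0.21],[0,0.7,0,0,0.21],[0,0.7,0,0,0.21]]

```text
time_s: 20.57
eef_pos: [0.4562, -0.004, 0.1416]
eef_rot: [0.0, 0.004, 1.0, -0.0]
wrist_force: [1.0, -0.7, 3.1]
opening: 0.196
grasp_force: 61.9
```

```bash
python3 -c "
from h import *
lid(.125,.155);o=ctrl.get_obs();print(o['torque'])"
```

```text
t 20.57 p [456.2  -4.  141.6] yaw 179.6 f [ 1.  -0.7  3.1] open 0.196 q6 -1.83
flange slope/z [0.005 0.009 0.14 ] 793
[-0.0407425  -0.19217383  0.0227482 ]
```

Request:
move_arm:
  series:
    - [[0,0,0,1,0],[0,0,0,2,0],[0,0,0,3,0],[0,0,0,4,0],[0,0,0,4,0],[0,0,0,4,0],[0,0,0,4,0],[0,0,0,4,0],[0,0,0,4,0],[0,0,0,4,0]]

```text
time_s: 21.45
eef_pos: [0.4566, -0.004, 0.1403]
eef_rot: [0.001, 0.004, 1.0, -0.0]
wrist_force: [-8.5, 1.5, 27.8]
opening: 0.199
grasp_force: 65.6
```

```bash
python3 -c "
from h import *
lid(.12,.155);o=ctrl.get_obs();print(o['torque'])"
```

```text
t 21.45 p [456.6  -4.  140.3] yaw 179.58 f [-8.5  1.5 27.8] open 0.199 q6 -1.83
flange slope/z [0.005 0.009 0.138] 810
[ 0.41838785  1.6712679  -0.02923524]
```

Request:
move_arm:
  series:
    - [[0,0,0,-2,0],[0,0,0,-4,0],[0,0,0,-4,0.03],[0,0,0,-4,0.06],[0,0,0,-4,0.06],[0,0,0,-3,0.06],[0,0,0,-2,0.06],[0,0,0,-1,0.06],[0,0,0,-1,0.06],[0,0,0,-1,0.06]]

```text
time_s: 22.33
eef_pos: [0.4565, -0.004, 0.1397]
eef_rot: [0.001, 0.033, 0.999, -0.0]
wrist_force: [-2.3, 0.9, 13.6]
opening: 0.195
grasp_force: 63.7
```

```bash
python3 -c "
from h import *
lid(.12,.155);o=ctrl.get_obs();print(o['torque'])"
```

```text
t 22.33 p [456.5  -4.  139.7] yaw 176.16 f [-2.3  0.9 13.6] open 0.195 q6 -1.77
flange slope/z [0.002 0.008 0.138] 777
[ 0.06518423  0.62795841 -0.00914823]
```

Request:
move_arm:
  series:
    - [[0,0,0,-2,0],[0,0,0,-3,0],[0,0,0,-3,0.03],[0,0,0,-3,0.05],[0,0,0,-3,0.05],[0,0,0,-1,0.05],[0,0,0,0,0.05],[0,0,0,1,0.05],[0,0,0,2,0.05],[0,0,0,2,0.05]]

```text
time_s: 23.22
eef_pos: [0.456, -0.0039, 0.1363]
eef_rot: [0.0, 0.059, 0.998, -0.0]
wrist_force: [1.6, -0.5, 4.8]
opening: 0.196
grasp_force: 62.1
```

```bash
python3 -c "
from h import *
lid(.12,.155);o=ctrl.get_obs();print(o['torque'])"
```

```text
t 23.22 p [456.   -3.9 136.3] yaw 173.24 f [ 1.6 -0.5  4.8] open 0.196 q6 -1.72
flange slope/z [0.005 0.012 0.135] 823
[-0.13827184 -0.28143997 -0.03898908]
```

Level and only spring force now; press fully down.

Request:
move_arm:
  series:
    - [[0,0,0,2,0],[0,0,0,4,0],[0,0,0,6,0],[0,0,0,8,0],[0,0,0,10,0],[0,0,0,12,0],[0,0,0,14,0],[0,0,0,16,0],[0,0,0,17.5,0],[0,0,0,17.5,0]]

```text
time_s: 24.1
eef_pos: [0.4561, -0.004, 0.1195]
eef_rot: [0.0, 0.059, 0.998, -0.0]
wrist_force: [-1.0, -0.8, 11.6]
opening: 0.2
grasp_force: 63.0
```

```bash
python3 -c "
from h import *
lid(.105,.135);o=ctrl.get_obs();print(o['torque'])"
```

```text
t 24.1 p [456.1  -4.  119.5] yaw 173.24 f [-1.  -0.8 11.6] open 0.2 q6 -1.72
flange slope/z [0.007 0.01  0.118] 754
[-0.03720741  0.24036514  0.04226153]
```

Request:
move_arm:
  series:
    - [[0,0,0,0.5,0.08],[0,0,0,0.5,0.16],[0,0,0,0.5,0.25],[0,0,0,0.5,0.34],[0,0,0,0.5,0.43],[0,0,0,0.5,0.52],[0,0,0,0.5,0.61],[0,0,0,0.5,0.7],[0,0,0,0.5,0.8],[0,0,0,0.5,0.9]]

```text
time_s: 24.98
eef_pos: [0.455, -0.0035, 0.119]
eef_rot: [-0.001, 0.489, 0.872, -0.0]
wrist_force: [-5.4, 0.3, 14.8]
opening: 0.196
grasp_force: 63.7
```

```bash
python3 -c "
from h import *
lid(.105,.135);o=ctrl.get_obs();print(o['torque'])"
```

```text
t 24.98 p [455.   -3.5 119. ] yaw 121.42 f [-5.4  0.3 14.8] open 0.196 q6 -0.82
flange slope/z [0.001 0.005 0.117] 697
[ 0.02481842  0.919912   -0.09606155]
```

Request:
move_arm:
  series:
    - [[0,0,0,0,0.08],[0,0,0,0,0.16],[0,0,0,0,0.24],[0,0,0,0,0.32],[0,0,0,0,0.4],[0,0,0,0,0.45],[0,0,0,0,0.49],[0,0,0,0,0.49],[0,0,0,0,0.49],[0,0,0,0,0.49]]

```text
time_s: 25.87
eef_pos: [0.4546, -0.003, 0.119]
eef_rot: [-0.002, 0.685, 0.729, -0.001]
wrist_force: [-7.0, 3.2, 16.9]
opening: 0.198
grasp_force: 63.9
```

```bash
python3 -c "
from h import *
lid(.105,.135);o=ctrl.get_obs();print(o['torque'])"
```

```text
t 25.87 p [454.6  -3.  119. ] yaw 93.59 f [-7.   3.2 16.9] open 0.198 q6 -0.33
flange slope/z [0.004 0.001 0.117] 724
[ 0.40650876  1.0841656  -0.14104502]
```

Request:
move_arm:
  series:
    - [[0,0,0,0,0.03],[0,0,0,0,0.03],[0,0,0,-2,0.03],[0,0,0,-4,0.03],[0,0,0,-6,0.03],[0,0,0,-7,0.03],[0.6,0,0,-7,0.03],[0.6,0,0,-7,0.03],[0.6,0,0,-7,0.03],[0.6,0,0,-7,0.03]]

```text
time_s: 26.75
eef_pos: [0.4557, -0.004, 0.1251]
eef_rot: [-0.0, 0.696, 0.718, -0.0]
wrist_force: [0.2, 0.4, 0.3]
opening: 0.602
grasp_force: 0.0
```

```bash
python3 -c "
from h import *
lid(.105,.14)"
```

```text
t 26.75 p [455.7  -4.  125.1] yaw 91.86 f [0.2 0.4 0.3] open 0.602 q6 -0.3
flange slope/z [ 0.013 -0.018  0.124] 647
```

Request:
move_arm:
  series:
    - [[1,0,0,-10,0],[1,0,0,-30,0],[1,0,0,-60,0],[1,0,0,-90,0],[1,0,0,-105,0],[1,0,0,-105,0],[1,0,0,-105,0],[1,0,0,-105,0],[1,0,0,-105,0],[1,0,0,-105,0]]

```text
time_s: 27.63
eef_pos: [0.4551, -0.0037, 0.2291]
eef_rot: [-0.001, 0.696, 0.718, -0.001]
wrist_force: [0.2, 0.1, 0.0]
opening: 1.003
grasp_force: 0.0
```

```bash
python3 -c "
from h import *
lidw('pics/w7.png');lid(.105,.14)
for n in('scene','top'):
    W=cloud(n,camera(n)[1]).reshape(-1,3); W=W[~np.isnan(W[:,0])]
    d=W[:,:2]-[.455,-.003]; a=np.radians(42); u=np.array([np.cos(a),np.sin(a)]); s=d@u; t=d@[-u[1],u[0]]
    m=(s>.085)&(s<.2)&(abs(t)<.1)&(W[:,2]>.12); C=np.c_[s,t,W[:,2]][m]
    for lo in np.arange(.13,.29,.015):
        S=C[(C[:,2]>lo)&(C[:,2]<lo+.015)]
        if len(S)>5: print(n,round(lo,3),len(S),'s',np.round(np.percentile(S[:,0],[1,50,99]),3),'t',np.round(np.percentile(S[:,1],[1,50,99]),3))
"
```

```text
t 27.63 p [455.1  -3.7 229.1] yaw 91.86 f [0.2 0.1 0. ] open 1.003 q6 -0.3
flange slope/z [ 0.0064 -0.0272  0.1246] 19928 c (array([ 0.45392116, -0.00151649]), np.float64(0.067415865299725))
bar ((0.4534270465373993, -0.0007545016705989838), (0.017817098647356033, 0.10281271487474442), 2.282097101211548) 0.14810198249333179
t 27.68 p [455.2  -3.7 229.3] yaw 91.86 f [-0.9  0.7  1.2] open 1.003 q6 -0.3
flange slope/z [ 0.016 -0.019  0.124] 982
scene 0.13 247 s [0.094 0.119 0.142] t [-0.054 -0.024  0.052]
scene 0.145 147 s [0.098 0.142 0.146] t [-0.065 -0.034  0.052]
scene 0.16 120 s [0.101 0.145 0.148] t [-0.072 -0.027  0.045]
scene 0.175 139 s [0.106 0.149 0.152] t [-0.078 -0.028  0.056]
scene 0.19 175 s [0.109 0.152 0.155] t [-0.079 -0.014  0.058]
scene 0.205 213 s [0.112 0.155 0.159] t [-0.078 -0.005  0.063]
scene 0.22 163 s [0.116 0.158 0.162] t [-0.076 -0.003  0.054]
scene 0.235 105 s [0.119 0.144 0.165] t [-0.071 -0.063  0.054]
scene 0.25 178 s [0.122 0.149 0.17 ] t [-0.059 -0.045  0.054]
scene 0.265 451 s [0.125 0.147 0.171] t [-0.041 -0.005  0.039]
scene 0.28 27 s [0.127 0.171 0.174] t [-0.019  0.001  0.021]
top 0.13 499 s [0.092 0.117 0.138] t [-0.06  -0.023  0.057]
top 0.145 256 s [0.096 0.12  0.141] t [-0.069 -0.033  0.067]
top 0.16 89 s [0.099 0.113 0.131] t [-0.075 -0.07   0.072]
top 0.175 39 s [0.102 0.113 0.126] t [-0.078 -0.075  0.077]
top 0.19 34 s [0.106 0.115 0.15 ] t [-0.079  0.078  0.08 ]
top 0.205 68 s [0.109 0.133 0.156] t [-0.079  0.077  0.079]
top 0.22 149 s [0.113 0.138 0.16 ] t [-0.076  0.07   0.076]
top 0.235 293 s [0.117 0.141 0.165] t [-0.07   0.058  0.069]
top 0.25 568 s [0.12  0.147 0.168] t [-0.058  0.032  0.059]
top 0.265 975 s [0.124 0.144 0.171] t [-0.039  0.001  0.039]
top 0.28 19 s [0.167 0.169 0.171] t [-0.02  -0.006  0.02 ]
```

One lug looks to be in its notch (~0.126) and the other just short (~0.123). I'll re-grip, press and turn a few degrees more toward the stop.

Request:
move_arm:
  series:
    - [[1,0,0,30,0],[1,0,0,60,0],[1,0,0,85,0],[1,0,0,100,0],[1,0,0,102,0],[0,0,0,102,0],[0,0,0,102,0],[0,0,0,102,0],[0,0,0,102,0],[0,0,0,102,0]]

```text
time_s: 28.67
eef_pos: [0.4566, -0.0041, 0.1294]
eef_rot: [0.001, 0.696, 0.719, 0.0]
wrist_force: [0.5, 0.1, 0.7]
opening: 0.299
grasp_force: 0.0
```

Request:
move_arm:
  series:
    - [[0,0,0,0,0],[0,0,0,0,0],[0,0,0,3,0],[0,0,0,6,0],[0,0,0,8.5,0],[0,0,0,8.5,0.02],[0,0,0,8.5,0.04],[0,0,0,8.5,0.06],[0,0,0,8.5,0.06],[0,0,0,8.5,0.06]]

```text
time_s: 29.5
eef_pos: [0.4569, -0.0048, 0.1227]
eef_rot: [0.001, 0.716, 0.698, -0.0]
wrist_force: [-8.5, -3.2, 20.7]
opening: 0.195
grasp_force: 63.8
```

```bash
python3 -c "
from h import *
lid(.105,.135);o=ctrl.get_obs();print(o['torque'])"
```

```text
t 29.5 p [456.9  -4.8 122.7] yaw 88.48 f [-8.5 -3.2 20.7] open 0.195 q6 -0.24
flange slope/z [0.004 0.005 0.117] 719
[-0.00437025  1.50685514  0.34874758]
```

Request:
move_arm:
  series:
    - [[0,0,0,0,0.03],[0,0,0,0,0.03],[0,0,0,0,0.03],[0,0,0,0,0.03],[0,0,0,0,0.03],[0,0,0,0,0.03],[0,0,0,0,0.03],[0,0,0,0,0.03],[0,0,0,0,0.03],[0,0,0,0,0.03]]

```text
time_s: 30.38
eef_pos: [0.4568, -0.0049, 0.1227]
eef_rot: [0.001, 0.727, 0.687, -0.0]
wrist_force: [-8.9, -2.5, 21.6]
opening: 0.197
grasp_force: 63.9
```

```bash
python3 -c "
from h import *
rep();o=ctrl.get_obs();print(o['torque'])"
```

```text
t 30.38 p [456.8  -4.9 122.7] yaw 86.76 f [-8.9 -2.5 21.6] open 0.197 q6 -0.21
[0.0186773  1.52184685 0.28952494]
```

Request:
move_arm:
  series:
    - [[0,0,0,0,0.02],[0,0,0,0,0.04],[0,0,0,0,0.04],[0,0,0,0,0.04],[0,0,0,0,0.04],[0,0,0,0,0.04],[0,0,0,0,0.04],[0,0,0,0,0.04],[0,0,0,0,0.04],[0,0,0,0,0.04]]

```text
time_s: 31.22
eef_pos: [0.4568, -0.0049, 0.1227]
eef_rot: [0.001, 0.74, 0.672, -0.0]
wrist_force: [-9.3, -2.8, 21.8]
opening: 0.194
grasp_force: 63.9
```

```bash
python3 -c "
from h import *
rep();o=ctrl.get_obs();print(o['torque'])"
```

```text
t 31.22 p [456.8  -4.9 122.7] yaw 84.48 f [-9.3 -2.8 21.8] open 0.194 q6 -0.17
[-0.04258448  1.5638526   0.31377685]
```

Request:
move_arm:
  series:
    - [[0,0,0,-2,0],[0,0,0,-4,0],[0,0,0,-6,0],[0,0,0,-7,0],[1,0,0,-7,0],[1,0,0,-7,0],[1,0,0,-20,0],[1,0,0,-50,0],[1,0,0,-80,0],[1,0,0,-107,0]]

```text
time_s: 32.05
eef_pos: [0.4556, -0.0037, 0.228]
eef_rot: [-0.0, 0.741, 0.672, -0.0]
wrist_force: [0.5, 0.0, -0.3]
opening: 0.996
grasp_force: 0.0
```

```bash
python3 -c "
from h import *
lidw('pics/w8.png');lid(.105,.14)"
```

```text
t 32.05 p [455.6  -3.7 228. ] yaw 84.42 f [ 0.5  0.  -0.3] open 0.996 q6 -0.17
flange slope/z [ 0.000e+00 -1.000e-04  1.265e-01] 20230 c (array([ 0.45654629, -0.00199259]), np.float64(0.06747704983478191))
bar ((0.45645439624786377, -0.001605052500963211), (0.10236717760562897, 0.017840266227722168), 84.91314697265625) 0.15015405516959815
t 32.1 p [458.7  -4.4 233.8] yaw 84.43 f [ 2.9 -0.5  4.6] open 1.0 q6 -0.17
flange slope/z [0.01  0.009 0.126] 984
```

The lid is level with its origin at about 120 mm, so it is locked. Next is the cover: go over it with the fingers closed and drop in behind it.

Request:
move_arm:
  series:
    - [[0,0,0,-35,0],[0,0,0,-70,0],[0,0,0,-105,0.1],[0,0,0,-135,0.2],[0,26,24,-135,0.3],[0,53,48,-135,0.4],[0,80,73,-135,0.5],[0,106,97,-135,0.6],[0,133,121,-135,0.7],[0,159,145,-135,0.74]]

```text
time_s: 32.98
eef_pos: [0.6166, 0.1419, 0.3604]
eef_rot: [-0.0, 0.934, 0.356, -0.001]
wrist_force: [0.4, -2.1, -0.2]
opening: -0.003
grasp_force: 0.0
```

```bash
python3 -c "
from h import *
a=np.radians(42);rep([.455+.215*np.cos(a),-.003+.215*np.sin(a),.25])"
```

```text
t 32.98 p [616.6 141.9 360.4] yaw 41.73 f [ 0.4 -2.1 -0.2] open -0.003 q6 0.88
shift tool mm [ -1.9  -0.3 110.4]
```

Descend 108 mm behind the cover.

Request:
move_arm:
  series:
    - [[0,2,0,20,0],[0,2,0,45,0],[0,2,0,70,0],[0,2,0,95,0],[0,2,0,108,0],[0,2,0,108,0],[0,-15,0,108,0],[0,-25,0,108,0],[0,-35,0,108,0],[0,-45,0,108,0]]

```text
time_s: 33.82
eef_pos: [0.5825, 0.1097, 0.2555]
eef_rot: [0.0, 0.934, 0.358, 0.001]
wrist_force: [1.0, -0.3, 0.4]
opening: -0.001
grasp_force: 0.4
```

Request:
move_arm:
  series:
    - [[0,-10,0,0,0],[0,-20,0,0,0],[0,-30,0,0,0],[0,-40,0,0,0],[0,-50,0,0,0],[0,-60,0,0,0],[0,-70,0,0,0],[0,-80,0,0,0],[0,-90,0,0,0],[0,-95,0,0,0]]

```text
time_s: 34.65
eef_pos: [0.5105, 0.0457, 0.2537]
eef_rot: [-0.0, 0.934, 0.358, -0.0]
wrist_force: [-0.0, 0.3, 0.6]
opening: -0.004
grasp_force: 0.0
```

```bash
python3 -c "
from h import *
rep(); im,d=camera('scene'); cv2.imwrite('pics/s9.png',cv2.resize(im[100:300,130:380],None,fx=3,fy=2.9))"
```

```text
t 34.65 p [510.5  45.7 253.7] yaw 41.99 f [-0.   0.3  0.6] open -0.004 q6 0.7
```

View pics/s9.png

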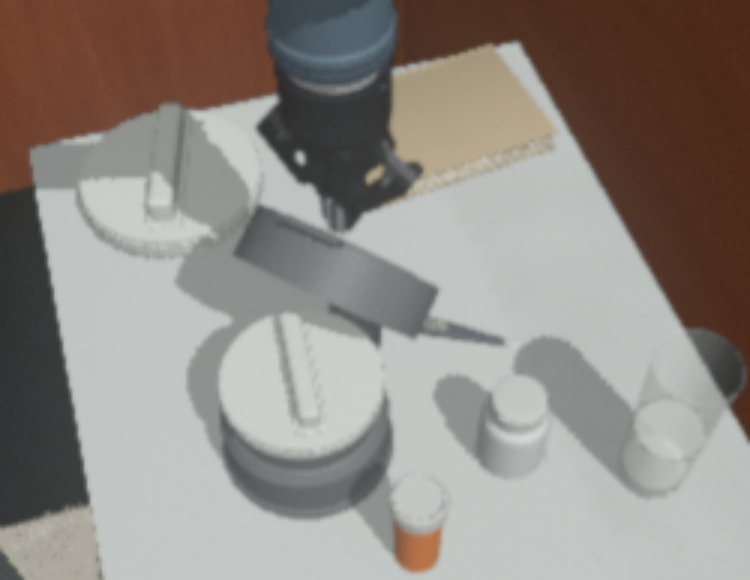

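The cover, at about (335,270), leans forward with the fingertip behind it. I'll keep pushing past the balance point.

Request:
move_arm:
  series:
    - [[0,-12,0,0,0],[0,-24,0,0,0],[0,-36,0,0,0],[0,-45,0,0,0],[0,-45,0,0,0],[0,-45,0,0,0],[0,-45,0,-30,0],[0,-45,0,-60,0],[0,-45,0,-90,0],[0,-45,0,-90,0]]

```text
time_s: 35.53
eef_pos: [0.4811, 0.0162, 0.3506]
eef_rot: [0.003, 0.933, 0.359, 0.005]
wrist_force: [1.5, -0.1, 0.5]
opening: -0.003
grasp_force: 0.0
```

```bash
python3 -c "
from h import *
rep(); im,d=camera('scene'); cv2.imwrite('pics/s10.png',cv2.resize(im[100:300,130:380],None,fx=3,fy=2.9))
for n in('scene','top'):
    W=cloud(n,camera(n)[1]).reshape(-1,3); W=W[~np.isnan(W[:,0])]
    r=np.hypot(W[:,0]-.455,W[:,1]+.003); F=W[(r<.065)&(W[:,2]<.2)&(W[:,2]>.1)]; F=F[abs(F[:,2]-np.median(F[:,2]))<.006]
    print(len(F),np.linalg.lstsq(np.c_[F[:,:2]-[.455,-.003],np.ones(len(F))],F[:,2],rcond=None)[0])
    im,d=camera(n)
    W=cloud(n,d); W0=np.load(n+'0.npy')
    for k in('pill_vial','tablet_bottle','thermometer'):
        for o in outline_of(k,n)[:1]:
            print(n,k,round(o['conf'],2),np.round(o['bbox']),np.round(np.nanmedian(W[o['region']],0),3))
"
```

```text
t 35.53 p [481.1  16.2 350.6] yaw 42.04 f [ 1.5 -0.1  0.5] open -0.003 q6 0.62
2030 [0.01238425 0.01527851 0.1622073 ]
scene pill_vial 0.7 [278. 214.  38.  15.] [0.605 0.084 0.009]
scene tablet_bottle 0.57 [299. 247.  26.  36.] [ 0.617 -0.08   0.076]
scene thermometer 0.73 [281. 213.  40.  16.] [0.611 0.078 0.009]
1762 [0.01136534 0.00530559 0.1612695 ]
top thermometer 0.59 [250. 164.  23.  35.] [0.604 0.08  0.008]
```

View pics/s10.png

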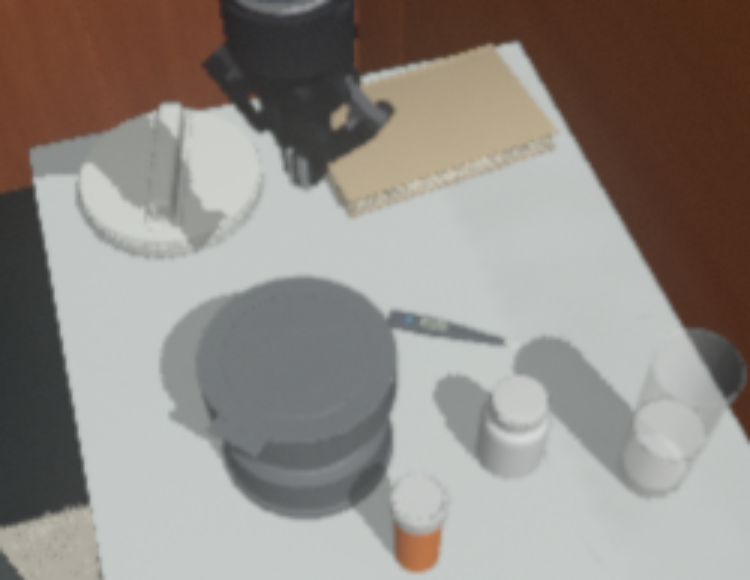

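The cover lies flat and shut over the lid at about (300,365), with its top at 0.161 m. The vial, bottle and thermometer are where they were.

```bash
python3 -c "
from h import *
print(order.hand_in())"
```

```text
the job is handed in; nothing more can be done
None
```

The lid is locked down, the cover is shut over it, and the vial, bottle and thermometer look undisturbed; I handed the job in at about 36 s, and no verdict came back. On the first press the lid tilted and jammed, so I lifted it, reseated it and pressed again.

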